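# Release the sample tray with the two-button control

## Robot

A 6-joint arm with a two-finger parallel gripper is mounted at the origin on the work surface. World frame = base frame: x ahead of the robot, y to its left, z up, the work surface at z = 0. Lengths are in mm, angles in rad, forces in N, time in s.
With the tool pointing down it reaches from about 350 to 875 mm from the base axis. Payload 15.5 kg.
Tool frame: the origin (TCP) lies midway between the tips of the shut fingers; the grasp point (between the pads) lies arm.tcp_to_grasp behind it (arm.tcp_to_grasp is the distance from the TCP to the grasp point, in mm); z points along the fingers, y is the line along which they close (so a half turn about z gives the same grasp; the last joint's range is limited). The gripper opens to 85 mm and grips with 20 to 120 N. Pads are 22 mm wide; open, the fingers measure 114 mm over their backs; the gripper's body (76 mm by 85 mm) begins 54 mm behind the grasp point. The pads swing forward as they close: fully open they stand 13 mm farther back than shut.
Start: joints at [1.073, 0.494, 1.345, -0, 1.302, -0.096], TCP at [244.993, 574.983, 231.277] pointing down, gripper open.
Joint ranges: [-2.91, 2.91], [-0.82, 2.16], [0.22, 2.67], [-1.22, 4.37], [0.12, 2.79], [-3.08, 3.08]. Speed limits (rad/s): [1.89, 1.89, 2.57, 3.01, 3.01, 3.01].

## Interface

Orientations are given as a rotation vector (axis times angle).
In Python, from bench import arm gives the robot as it stands. The module is installed in compiled form; this text tells all that it offers.
- The arm moves only by the tool arm_command, never from a script. Its argument "targets" is a list of rows, each an object of numbers: "dx", "dy", "dz": the shift along the tool's x, y, z in m; "wx", "wy", "wz": the turn, a rotation vector about the tool's x, y, z in degrees; "fingers": the opening, from 0 (shut) to 1 (fully open). A call has 1 to 20 rows; each row shifts and turns the commanded pose from where the row before left it, along the tool's axes as they then stand; what a row does not reach is not made up. A row lasts 1/12 s, in which the tool goes at most 41.7 mm and 7.16 degrees, less where a joint would pass 70% of its speed; a pose out of reach is approached as far as the arm can. A call with a gripper value outside its range is refused whole. The fingers move at their own pace and stop on an object; the grip force is fixed at half the most. Time passes only in rows, so rows that do not move let the fingers close. It gives the time, the measured TCP pose, the force, the opening and the grip force at its end, in the units of the state.
- arm.get_state(): the state, without advancing time (a new reading comes with each control period).
- arm.get_image(name): name is "scene" or "top" or "wrist"; returns (picture, depth): 420x560x3 uint8, blue, green, red; 420x560 float32, mm along the optical axis (not along the pixel's ray), 0 where there is no reading.
- arm.camera_info(name): a dict with "fx", "fy", "cx", "cy" (pixels), "dist" ([k1, k2, p1, p2, k3] as OpenCV has them; the pictures are not rectified), "rvec" (rotation vector, rad) and "tvec" (3), from world to camera coordinates, as OpenCV has them; the wrist camera has in their place "mount" (4x4, takes a point from camera to tool coordinates, whose origin is the TCP and whose axes are the flange's). Camera axes: x right, y down, z forward; pixel columns grow to the right and rows downward; lengths in mm; the calibration is good to about 2 mm. A picture is of the moment at which its call begins: read the wrist's pose just before it. camera_info takes no time and is no camera call.
- arm.hand_in(): hands the job in; it is judged then, once.
The state is a dict: "time": time; "q": joint angles; "dq": joint speeds; "joint_efforts": joint torques, N m; "ee_pos": TCP position; "ee_rot": TCP orientation; "wrist_force": force on the tool from outside, world axes, zero at the start; "wrist_torque": the same for the moment, N m; "grip_width": opening from 0.0 (shut) to 1.0 (fully open); "grip_force": force on a finger pad.
Only numpy, scipy, OpenCV 4.12 (cv2) and the standard library are available. Lean on these libraries where they do the work, as an engineer would, in place of code of your own. Each camera call takes 0.05 s, during which the arm holds its last target. There are 200 camera calls.

## Task

At the sample booth's transfer station, press the two green buttons down together, one fingertip on each, and hold both fully down without a break while the blue sample tray slides down its run. Let go only once the tray has come to rest at the bottom stop, and finish with both buttons sprung back up and the robot clear of everything. Do not touch the tray, do not press the small red cancel key, and leave the other things on the desk where they are.

Things in the scene. Friction and masses are not known exactly. Their poses are not given: they have to be found in the camera images.
- station: Fixed, upright transfer station: grey striped console box (95 x 150 mm, top 90 mm above the desk) with the green buttons; behind it (+x) a run 400 x 112 mm sloping down 10 degrees from -y to +y, centre line 130 mm behind the buttons. Origin at desk level midway below the buttons; +x from console to run, +y from right to left button. Position and yaw vary
- left_button_top (a point): Centre of the flat top of the left green button (station x 0, y +30 mm): 30 mm in diameter, 115 mm above the desk when up, in a black collar 42 mm in diameter with its rim 100 mm above the desk. The buttons' centres are 60 mm apart. The point moves down with the button
- right_button_top (a point): Centre of the flat top of the right green button (station x 0, y -30 mm); same sizes as the left one
- left_button (a joint): Downward travel of the left button: 0 up, 0.010 m fully down; sprung, about 1.4 N to start and 4.4 N to the bottom. Each button lowers one stop pin: the tray is let go only with both more than about 7 mm down, and is caught again if either comes up on the way
- right_button (a joint): Downward travel of the right button: the same as the left one
- sample_tray (a joint): Travel of the tray down its run: 0 at the top, held by the stop pins; 0.200 m at the bottom stop. With both buttons held down it slides by its own weight, damped; the run takes about 2.5 to 6 s, differing from one start to the next
- tray_mid (a point): Centre of the top of the blue sample tray (86 x 160 mm, 62 mm tall, red-capped tubes fixed in it); +y points down the run. It moves with the tray. Its near side is 87 mm behind the buttons' line and its top up to 160 mm above the desk; not to be touched
- cancel_key (a joint): Travel of the small red cancel key: 0 up, 0.004 m pressed; not to be pressed
- cancel_key_top (a point): Centre of the top of the red cancel key, a disc 18 mm in diameter, 97 mm above the desk, 34 mm from the line between the green buttons, on the side away from the run (station x = -34 mm, y = 0)
- tape_roll: Yellow tape roll, 64 mm diameter, 24 mm tall, lying flat; origin at the centre of its underside. Bystander
- sanitizer: Clear hand-sanitizer bottle with a blue cap, 54 mm diameter, 130 mm tall; origin at the centre of its underside. Bystander
- marker: White marker pen with a blue cap, about 120 mm long, 15 mm thick, lying along its x; origin at desk level near its middle. Bystander
- mouse: Black computer mouse, 100 x 58 x 24 mm; origin at the centre of its underside. Bystander
- spare_tube: Single red-capped sample tube in a white 30 mm foot, 94 mm tall; origin at the centre of its underside. Bystander
- swab_cup: White open cup, 72 mm diameter, 80 mm tall; origin at the centre of its underside. Bystander

How it is judged (in metres and radians):
On the way, in this order (a step that is already met when the one before it is completed fails the run):
1. both green buttons are fully down together and the tray sets off (value of joint each of left_button, right_button above 0.0065 m and value of joint sample_tray between 0.01 and 0.12 m), for 0.2 s.
2. the tray reaches the bottom stop with both buttons still down (value of joint each of left_button, right_button above 0.0065 m and value of joint sample_tray above 0.195 m), for 0.2 s.
At the end, for the whole second after the job is handed in: The tray is at the bottom stop (joint over 0.195 m of 0.200), both green buttons and the cancel key are up again (under 2 mm down), and every bystander is within 20 mm of where it stood (value of joint sample_tray above 0.195 m and value of joint each of left_button, right_button, cancel_key below 0.002 m and distance of each of tape_roll, sanitizer, marker, mouse, spare_tube, swab_cup from where it was at the start of the episode below 0.02 m); the robot touches nothing.
It fails at once if one green button is pressed down alone (over 7 mm down while the other is less than 1.5 mm down) before the tray is at the bottom (value of joint sample_tray below 0.19 m and ((value of joint left_button above 0.007 m and value of joint right_button below 0.0015 m) or (value of joint right_button above 0.007 m and value of joint left_button below 0.0015 m))).
It fails at once if a green button is let up while the tray is on its way (value of joint sample_tray between 0.015 and 0.19 m and value of joint any of left_button, right_button below 0.004 m).
It fails at once if the red cancel key is pressed (value of joint cancel_key above 0.002 m).
It fails at once if the robot pushes the tray (contact force between any of the fingers, the arm and sample_tray above 1 N).
It fails at once if a bystander is moved more than 20 mm, lifted or knocked over (distance of any of tape_roll, sanitizer, marker, mouse, spare_tube, swab_cup from where it was at the start of the episode above 0.02 m or angle between any of tape_roll, sanitizer, marker, mouse, spare_tube, swab_cup's own z axis and vertical above 0.5 rad).
It also fails if it takes over 40 s, if anything falls off the work surface, if the arm or the gripper's body presses on something with over 40 N, if the wrist force passes 120 N, or if a joint passes its speed limit or range.

## Working session

There is one attempt and no reset: what is moved stays moved. The work goes in short steps, Python scripts to look and compute and a tool call to move; the robot and the scene stay as the last step left them, time stands still between calls to the robot, and variables do not carry over. Pictures are saved under pics/ and viewed, at most 10 in all, crops included, and the job is handed in when it is done.

Besides the shell and the picture viewer there is one more tool, called after "Call:" as name(argument=value, ...), one argument or row to a line, values as JSON. arm_command: Moves the arm, as the interface text tells. Its arguments: {"type":"object","properties":{"targets":{"type":"array"}},"required":["targets"]}

```bash
mkdir -p pics; cat > h.py <<'E'
import numpy as np, cv2
from bench import arm
def ray(name,uv,st=None):
    c=arm.camera_info(name)
    K=np.array([[c['fx'],0,c['cx']],[0,c['fy'],c['cy']],[0,0,1.]])
    p=cv2.undistortPoints(np.array([[uv]],float),K,np.array(c['dist'],float)).ravel()
    d=np.array([p[0],p[1],1.])
    if 'mount' in c:
        M=np.array(c['mount']);R=cv2.Rodrigues(np.array(st['ee_rot'],float))[0]
        return R@M[:3,3]+np.array(st['ee_pos']), R@M[:3,:3]@d
    R=cv2.Rodrigues(np.array(c['rvec'],float))[0];t=np.array(c['tvec'],float).ravel()
    return -R.T@t, R.T@d
def onz(name,uv,z,st=None):
    o,d=ray(name,uv,st); return o+d*(z-o[2])/d[2]
def green(im,lo=(40,80,50),hi=(85,255,255),amin=40):
    m=cv2.inRange(cv2.cvtColor(im,cv2.COLOR_BGR2HSV),lo,hi)
    n,l,s,c=cv2.connectedComponentsWithStats(m)
    return [(s[i].tolist(),c[i].round(1).tolist()) for i in range(1,n) if s[i][4]>amin]
E
python3 - <<'E'
from h import *
s=arm.get_state();print(s, arm.tcp_to_grasp)
ims=[]
for n in ('top','scene'):
    im,d=arm.get_image(n);ims.append(im);cv2.imwrite(f'pics/{n}.png',im)
    for st,c in green(im): print(n,st,c,onz(n,c,115).round(1))
print(arm.camera_info('wrist'))
E
```

```text
{'time': 0.0, 'q': array([ 1.07249221e+00,  4.94181456e-01,  1.34613927e+00, -5.59456568e-06,
        1.30246847e+00, -9.54694223e-02]), 'dq': array([ 5.64971152e-04, -1.26274487e-03,  9.39077070e-06, -6.77531459e-04,
        4.00288802e-04, -2.59111494e-03]), 'joint_efforts': array([ 6.21119107e-04, -8.82157302e+01, -3.83855438e+01, -1.03593543e-04,
        1.04042923e-02,  6.50039084e-06]), 'ee_pos': array([244.82851772, 574.66658964, 230.69855846]), 'ee_rot': array([-6.28430058e-01, -3.07774430e+00,  1.79957522e-03]), 'wrist_force': array([0.32393707, 0.41566141, 0.03853183]), 'wrist_torque': array([ 0.002942  , -0.02833956,  0.03753072]), 'grip_force': 0.0, 'grip_width': 0.9987341092668408} 18.700000000000003
top [250, 220, 11, 11, 101] [254.9, 225.1] [493.7  -7.7 115. ]
top [271, 222, 11, 11, 98] [275.8, 227.2] [488.  -67.2 115. ]
scene [290, 197, 14, 15, 174] [296.5, 204.1] [492.1 -62.3 115. ]
scene [307, 214, 15, 16, 191] [313.7, 221.7] [497.9  -3.5 115. ]
{'fx': 315.0260610952054, 'fy': 315.0260610952054, 'cx': 277.48954673483445, 'cy': 209.81340859368814, 'dist': array([-0.06803978,  0.        ,  0.        ,  0.        ,  0.        ]), 'mount': array([[ 3.70286216e-04, -9.51173989e-01, -3.08654994e-01,
         7.89678921e+01],
       [ 9.99999654e-01,  5.81946362e-04, -5.93692497e-04,
        -1.36746916e-01],
       [ 7.44325512e-04, -3.08654668e-01,  9.51173876e-01,
        -1.41701760e+02],
       [ 0.00000000e+00,  0.00000000e+00,  0.00000000e+00,
         1.00000000e+00]])}
```

View pics/top.png

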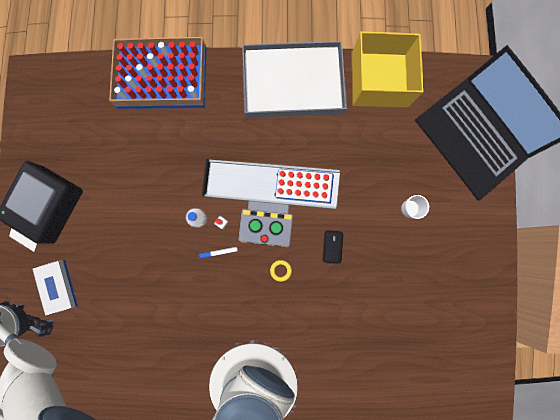

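View pics/scene.png

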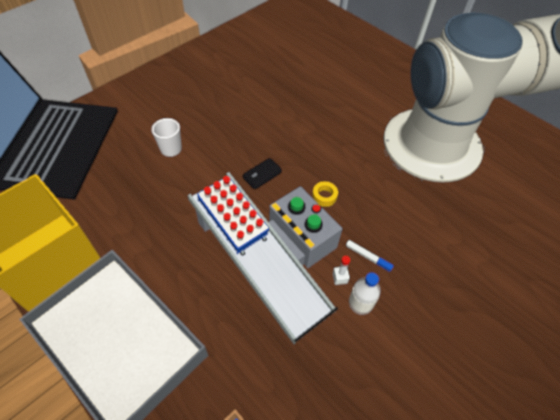

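The top view shows the buttons at (255,225) and (276,227), with the red key below them, the tray at about (305,185), and the sanitizer at (196,217). The scene view agrees to within about 4 mm. I'll move above the midpoint, (492,-35), with the fingers along the button line.

Call:
arm_command(
  targets=[
    {"wz":-6,"fingers":0.54},
    {"wz":-6,"fingers":0.54},
    {"wz":-6,"fingers":0.54},
    {"dx":-0.0178,"dy":-0.0344,"fingers":0.54},
    {"dx":-0.0178,"dy":-0.0344,"fingers":0.54},
    {"dx":-0.0178,"dy":-0.0344,"fingers":0.54},
    {"dx":-0.0178,"dy":-0.0344,"fingers":0.54},
    {"dx":-0.0178,"dy":-0.0344,"fingers":0.54},
    {"dx":-0.0178,"dy":-0.0344,"fingers":0.54},
    {"dx":-0.0178,"dy":-0.0344,"fingers":0.54},
    {"dx":-0.0178,"dy":-0.0344,"fingers":0.54},
    {"dx":-0.0178,"dy":-0.0344,"fingers":0.54},
    {"dx":-0.0178,"dy":-0.0344,"fingers":0.54},
    {"dx":-0.0178,"dy":-0.0344,"fingers":0.54},
    {"dx":-0.0178,"dy":-0.0344,"fingers":0.54},
    {"dx":-0.0178,"dy":-0.0344,"fingers":0.54},
    {"dx":-0.0178,"dy":-0.0344,"fingers":0.54},
    {"dx":-0.0178,"dy":-0.0344,"fingers":0.54},
    {"dx":-0.0178,"dy":-0.0344,"fingers":0.54},
    {"dx":-0.0178,"dy":-0.0344,"fingers":0.54},
  ],
)

```text
invalid input
```

```bash
cat > w.py <<'E'
import sys
from h import *
arm.get_image('wrist')
s=arm.get_state(); im,d=arm.get_image('wrist'); cv2.imwrite(f'pics/{sys.argv[1]}.png',im)
R=cv2.Rodrigues(np.array(s['ee_rot']))[0]
print(s['time'],s['ee_pos'].round(1),s['grip_width'],'R',R.round(3).tolist())
P=[]
for st,c in green(im,amin=150):
    p=onz('wrist',c,115,s);P.append(p)
    print(st,c,p.round(1),'depth',d[int(c[1]),int(c[0])],'tool',(R.T@(p-s['ee_pos'])).round(1))
if len(P)==2:
    P.sort(key=lambda p:-p[1]); v=R.T@(P[0]-P[1])
    print('len',np.linalg.norm(v),'wz deg',np.degrees(np.arctan2(-v[0],v[1])),'mid tool',(R.T@((P[0]+P[1])/2-s['ee_pos'])).round(1))
E
python3 w.py w1
```

```text
0.15 [244.9 574.7 230.8] 0.996215847751713 R [[-0.92, 0.392, -0.0], [0.392, 0.92, -0.001], [0.0, -0.001, -1.0]]
```

View pics/w1.png

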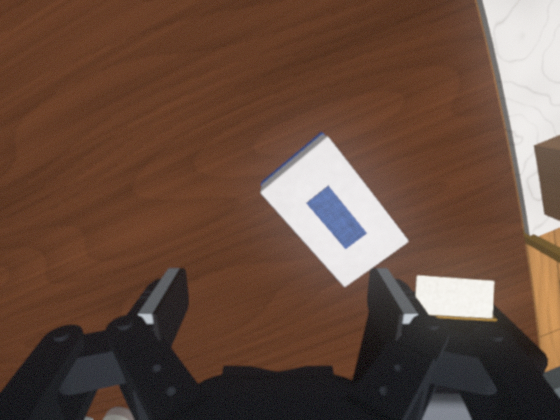

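The move was refused, so the view shows the start pose: a box on the desk, and the fingertips at about (165,300) and (390,300). I'll resend with every key filled in.

Call:
arm_command(
  targets=[
    {"dx":0,"dy":0,"dz":0,"wx":0,"wy":0,"wz":-6,"fingers":0.54},
    {"dx":0,"dy":0,"dz":0,"wx":0,"wy":0,"wz":-6,"fingers":0.54},
    {"dx":0,"dy":0,"dz":0,"wx":0,"wy":0,"wz":-6,"fingers":0.54},
    {"dx":-0.0178,"dy":-0.0344,"dz":0,"wx":0,"wy":0,"wz":0,"fingers":0.54},
    {"dx":-0.0178,"dy":-0.0344,"dz":0,"wx":0,"wy":0,"wz":0,"fingers":0.54},
    {"dx":-0.0178,"dy":-0.0344,"dz":0,"wx":0,"wy":0,"wz":0,"fingers":0.54},
    {"dx":-0.0178,"dy":-0.0344,"dz":0,"wx":0,"wy":0,"wz":0,"fingers":0.54},
    {"dx":-0.0178,"dy":-0.0344,"dz":0,"wx":0,"wy":0,"wz":0,"fingers":0.54},
    {"dx":-0.0178,"dy":-0.0344,"dz":0,"wx":0,"wy":0,"wz":0,"fingers":0.54},
    {"dx":-0.0178,"dy":-0.0344,"dz":0,"wx":0,"wy":0,"wz":0,"fingers":0.54},
    {"dx":-0.0178,"dy":-0.0344,"dz":0,"wx":0,"wy":0,"wz":0,"fingers":0.54},
    {"dx":-0.0178,"dy":-0.0344,"dz":0,"wx":0,"wy":0,"wz":0,"fingers":0.54},
    {"dx":-0.0178,"dy":-0.0344,"dz":0,"wx":0,"wy":0,"wz":0,"fingers":0.54},
    {"dx":-0.0178,"dy":-0.0344,"dz":0,"wx":0,"wy":0,"wz":0,"fingers":0.54},
    {"dx":-0.0178,"dy":-0.0344,"dz":0,"wx":0,"wy":0,"wz":0,"fingers":0.54},
    {"dx":-0.0178,"dy":-0.0344,"dz":0,"wx":0,"wy":0,"wz":0,"fingers":0.54},
    {"dx":-0.0178,"dy":-0.0344,"dz":0,"wx":0,"wy":0,"wz":0,"fingers":0.54},
    {"dx":-0.0178,"dy":-0.0344,"dz":0,"wx":0,"wy":0,"wz":0,"fingers":0.54},
    {"dx":-0.0178,"dy":-0.0344,"dz":0,"wx":0,"wy":0,"wz":0,"fingers":0.54},
    {"dx":-0.0178,"dy":-0.0344,"dz":0,"wx":0,"wy":0,"wz":0,"fingers":0.54},
  ],
)

```text
time: 1.87
ee_pos: [494.9, -36.4, 231.3]
ee_rot: [0.14, 3.138, 0.0]
wrist_force: [1.4, 0.2, -0.2]
grip_width: 0.535
grip_force: 0.0
```

```bash
python3 w.py w2
```

```text
1.9167 [498.  -41.8 231.5] 0.5412440784545065 R [[-0.996, 0.091, 0.002], [0.091, 0.996, -0.003], [-0.003, -0.002, -1.0]]
[230, 175, 36, 37, 1037] [247.8, 193.4] [486.1 -66.6 115. ] depth 268.1571 tool [  9.9 -25.5 116.5]
[300, 176, 35, 37, 1022] [316.6, 194.4] [492.2  -8.5 115. ] depth 268.446 tool [  9.1  32.9 116.4]
len 58.37881222270249 wz deg 0.7894249965510408 mid tool [  9.5   3.7 116.4]
```

View pics/w2.png

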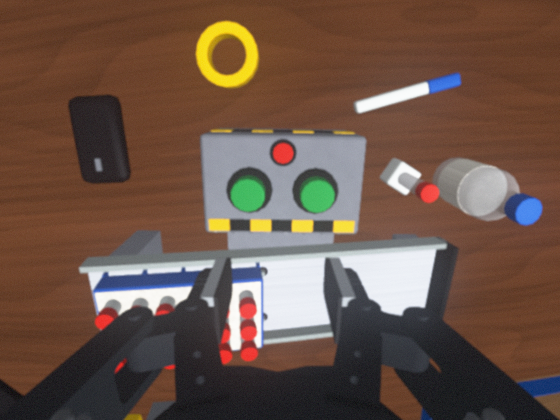

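The wrist view shows the buttons at (248,193) and (317,194) and the red key at (283,153). The fingers are already lined up with them. I'll correct by +10 mm in x and +4 mm in y, drop to about 170 mm, and measure again.

Call:
arm_command(
  targets=[
    {"dx":0.005,"dy":0.002,"dz":0.015,"wx":0,"wy":0,"wz":0.4,"fingers":0.54},
    {"dx":0.005,"dy":0.002,"dz":0.02,"wx":0,"wy":0,"wz":0.4,"fingers":0.54},
    {"dx":0,"dy":0,"dz":0.02,"wx":0,"wy":0,"wz":0,"fingers":0.54},
    {"dx":0,"dy":0,"dz":0.005,"wx":0,"wy":0,"wz":0,"fingers":0.54},
    {"dx":0,"dy":0,"dz":0,"wx":0,"wy":0,"wz":0,"fingers":0.54},
    {"dx":0,"dy":0,"dz":0,"wx":0,"wy":0,"wz":0,"fingers":0.54},
    {"dx":0,"dy":0,"dz":0,"wx":0,"wy":0,"wz":0,"fingers":0.54},
  ],
)

```text
time: 2.55
ee_pos: [485.7, -29.4, 172.3]
ee_rot: [0.161, 3.136, -0.0]
wrist_force: [-0.0, 0.3, 0.1]
grip_width: 0.54
grip_force: 0.0
```

```bash
python3 w.py w3
```

```text
2.6 [485.7 -29.4 172.3] 0.5368711238304846 R [[-0.995, 0.102, 0.002], [0.102, 0.995, -0.0], [-0.002, -0.0, -1.0]]
[202, 211, 45, 46, 1591] [224.9, 233.8] [484.8 -65.7 115. ] depth 215.43121 tool [ -2.7 -36.2  57.3]
[289, 211, 44, 46, 1570] [309.6, 234.0] [490.8  -8.3 115. ] depth 216.07704 tool [-2.8 21.6 57.3]
len 57.78846187017782 wz deg 0.08494717720956393 mid tool [-2.8 -7.3 57.3]
```

View pics/w3.png

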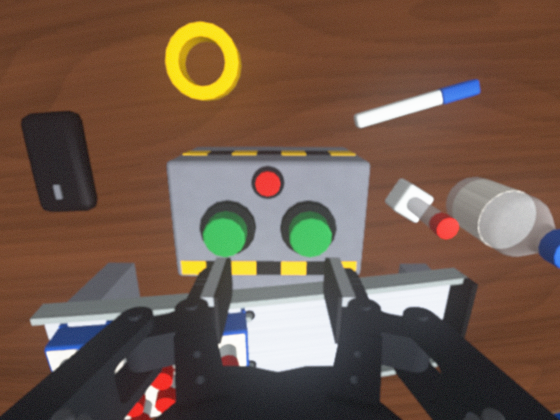

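The view shows the buttons at (225,234) and (310,234) and the red key at (267,183). The blob centres are pulled toward the camera by the visible button sides. Allowing for that, the midpoint is (490.6,-37.3), which matches the top camera. I'll centre on it and come down to just above the buttons.

Call:
arm_command(
  targets=[
    {"dx":-0.003,"dy":-0.004,"dz":0,"wx":0,"wy":0,"wz":0,"fingers":0.54},
    {"dx":-0.0027,"dy":-0.0034,"dz":0.01,"wx":0,"wy":0,"wz":0,"fingers":0.54},
    {"dx":0,"dy":0,"dz":0.02,"wx":0,"wy":0,"wz":0,"fingers":0.54},
    {"dx":0,"dy":0,"dz":0.015,"wx":0,"wy":0,"wz":0,"fingers":0.54},
    {"dx":0,"dy":0,"dz":0.005,"wx":0,"wy":0,"wz":0,"fingers":0.54},
    {"dx":0,"dy":0,"dz":0,"wx":0,"wy":0,"wz":0,"fingers":0.54},
    {"dx":0,"dy":0,"dz":0,"wx":0,"wy":0,"wz":0,"fingers":0.54},
    {"dx":0,"dy":0,"dz":0,"wx":0,"wy":0,"wz":0,"fingers":0.54},
  ],
)

```text
time: 3.32
ee_pos: [490.5, -37.5, 121.9]
ee_rot: [0.161, 3.136, -0.0]
wrist_force: [-0.0, 0.4, 0.4]
grip_width: 0.542
grip_force: 0.0
```

```bash
python3 w.py w4; python3 -c "
from h import *
im,d=arm.get_image('scene');cv2.imwrite('pics/s4.png',cv2.resize(im[150:290,210:390],None,fx=4,fy=4))"
```

```text
3.3667 [490.5 -37.5 122. ] 0.5406083367335045 R [[-0.995, 0.102, 0.001], [0.102, 0.995, -0.0], [-0.001, -0.0, -1.0]]
[195, 230, 57, 57, 1941] [225.7, 253.7] [481.  -63.9 115. ] depth 164.98488 tool [  6.7 -27.3   7. ]
[305, 230, 57, 58, 1909] [330.4, 253.8] [486.6  -9.6 115. ] depth 165.03911 tool [ 6.7 27.3  7. ]
len 54.59050782244154 wz deg 0.020788919670740206 mid tool [6.7 0.  7. ]
```

View pics/w4.png

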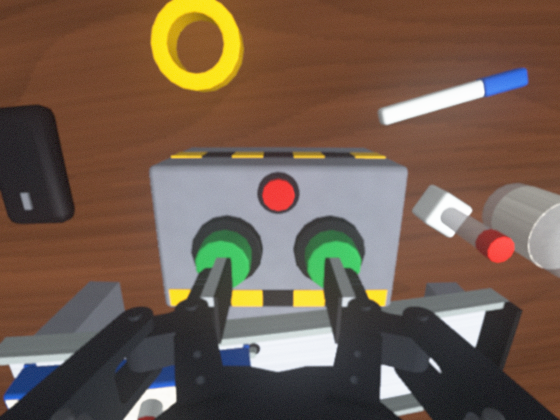

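View pics/s4.png

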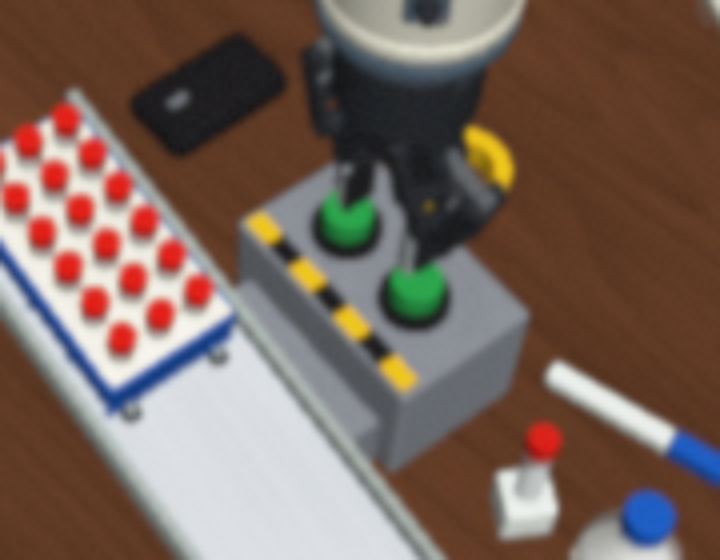

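Both tips sit squarely over the buttons: (222,265) and (335,265) in the wrist view, and the scene crop confirms it. I'll descend in small steps and watch the force.

Call:
arm_command(
  targets=[
    {"dx":0,"dy":0,"dz":0.004,"wx":0,"wy":0,"wz":0,"fingers":0.54},
    {"dx":0,"dy":0,"dz":0.004,"wx":0,"wy":0,"wz":0,"fingers":0.54},
    {"dx":0,"dy":0,"dz":0.004,"wx":0,"wy":0,"wz":0,"fingers":0.54},
    {"dx":0,"dy":0,"dz":0,"wx":0,"wy":0,"wz":0,"fingers":0.54},
    {"dx":0,"dy":0,"dz":0,"wx":0,"wy":0,"wz":0,"fingers":0.54},
  ],
)

```text
time: 3.88
ee_pos: [490.1, -37.4, 109.1]
ee_rot: [-0.161, -3.137, -0.0]
wrist_force: [1.1, -0.2, 3.5]
grip_width: 0.541
grip_force: 1.7
```

Contact is at a TCP height of about 110 mm. I'll press the remaining 10 mm.

Call:
arm_command(
  targets=[
    {"dx":0,"dy":0,"dz":0.003,"wx":0,"wy":0,"wz":0,"fingers":0.54},
    {"dx":0,"dy":0,"dz":0.003,"wx":0,"wy":0,"wz":0,"fingers":0.54},
    {"dx":0,"dy":0,"dz":0.003,"wx":0,"wy":0,"wz":0,"fingers":0.54},
    {"dx":0,"dy":0,"dz":0.0015,"wx":0,"wy":0,"wz":0,"fingers":0.54},
    {"dx":0,"dy":0,"dz":0,"wx":0,"wy":0,"wz":0,"fingers":0.54},
    {"dx":0,"dy":0,"dz":0,"wx":0,"wy":0,"wz":0,"fingers":0.54},
  ],
)

```text
time: 4.38
ee_pos: [490.4, -37.4, 101.8]
ee_rot: [0.161, 3.135, -0.001]
wrist_force: [-18.0, 2.9, 77.8]
grip_width: 0.542
grip_force: 39.0
```

The buttons are bottomed out with more force than needed, so I'll ease off 1.4 mm, still fully pressed.

Call:
arm_command(
  targets=[
    {"dx":0,"dy":0,"dz":-0.0007,"wx":0,"wy":0,"wz":0,"fingers":0.54},
    {"dx":0,"dy":0,"dz":-0.0007,"wx":0,"wy":0,"wz":0,"fingers":0.54},
    {"dx":0,"dy":0,"dz":0,"wx":0,"wy":0,"wz":0,"fingers":0.54},
    {"dx":0,"dy":0,"dz":0,"wx":0,"wy":0,"wz":0,"fingers":0.54},
  ],
)

```text
time: 4.72
ee_pos: [490.3, -37.4, 102.1]
ee_rot: [0.161, 3.136, -0.001]
wrist_force: [-10.3, 2.5, 50.1]
grip_width: 0.542
grip_force: 24.9
```

```bash
cat > t.py <<'E'
from h import *
import sys
im,d=arm.get_image('top'); cv2.imwrite(f'pics/{sys.argv[1]}.png',im)
x=im[150:215,195:350]; h=cv2.cvtColor(x,cv2.COLOR_BGR2HSV)
m=cv2.inRange(h,(0,120,80),(10,255,255))|cv2.inRange(h,(170,120,80),(180,255,255))
ys,xs=np.nonzero(m); print('red x',xs.min()+195,xs.max()+195,len(xs),arm.get_state()['time'],arm.get_state()['wrist_force'].round(1))
E
python3 t.py t1
```

```text
red x 195 349 3365 4.7667 [-10.1   1.   49.4]
```

Call:
arm_command(
  targets=[
    {"dx":0,"dy":0,"dz":-0.0004,"wx":0,"wy":0,"wz":0,"fingers":0.54},
    {"dx":0,"dy":0,"dz":0,"wx":0,"wy":0,"wz":0,"fingers":0.54},
    {"dx":0,"dy":0,"dz":0,"wx":0,"wy":0,"wz":0,"fingers":0.54},
    {"dx":0,"dy":0,"dz":0,"wx":0,"wy":0,"wz":0,"fingers":0.54},
    {"dx":0,"dy":0,"dz":0,"wx":0,"wy":0,"wz":0,"fingers":0.54},
    {"dx":0,"dy":0,"dz":0,"wx":0,"wy":0,"wz":0,"fingers":0.54},
    {"dx":0,"dy":0,"dz":0,"wx":0,"wy":0,"wz":0,"fingers":0.54},
    {"dx":0,"dy":0,"dz":0,"wx":0,"wy":0,"wz":0,"fingers":0.54},
    {"dx":0,"dy":0,"dz":0,"wx":0,"wy":0,"wz":0,"fingers":0.54},
    {"dx":0,"dy":0,"dz":0,"wx":0,"wy":0,"wz":0,"fingers":0.54},
    {"dx":0,"dy":0,"dz":0,"wx":0,"wy":0,"wz":0,"fingers":0.54},
    {"dx":0,"dy":0,"dz":0,"wx":0,"wy":0,"wz":0,"fingers":0.54},
  ],
)

```text
time: 5.77
ee_pos: [490.3, -37.4, 102.2]
ee_rot: [0.161, 3.136, -0.0]
wrist_force: [-8.7, 1.8, 42.8]
grip_width: 0.543
grip_force: 21.0
```

```bash
sed -i 's/120,80/170,140/g' t.py; python3 t.py t2; python3 - <<'E'
import cv2,numpy as np
for n in ('top','t1','t2'):
    h=cv2.cvtColor(cv2.imread(f'pics/{n}.png')[150:215,195:350],cv2.COLOR_BGR2HSV)
    m=cv2.inRange(h,(0,170,140),(10,255,255))|cv2.inRange(h,(170,170,140),(180,255,255))
    xs=np.nonzero(m)[1]+195;print(n,xs.min(),xs.max(),len(xs))
E
```

```text
red x 230 279 357 5.8167 [-8.9  0.3 41.5]
top 278 328 364
t1 258 307 355
t2 230 279 357
```

The tray is sliding: 48 of about 70 px so far. I'll keep holding.

Call:
arm_command(
  targets=[
    {"dx":0,"dy":0,"dz":0,"wx":0,"wy":0,"wz":0,"fingers":0.54},
    {"dx":0,"dy":0,"dz":0,"wx":0,"wy":0,"wz":0,"fingers":0.54},
    {"dx":0,"dy":0,"dz":0,"wx":0,"wy":0,"wz":0,"fingers":0.54},
    {"dx":0,"dy":0,"dz":0,"wx":0,"wy":0,"wz":0,"fingers":0.54},
    {"dx":0,"dy":0,"dz":0,"wx":0,"wy":0,"wz":0,"fingers":0.54},
    {"dx":0,"dy":0,"dz":0,"wx":0,"wy":0,"wz":0,"fingers":0.54},
    {"dx":0,"dy":0,"dz":0,"wx":0,"wy":0,"wz":0,"fingers":0.54},
    {"dx":0,"dy":0,"dz":0,"wx":0,"wy":0,"wz":0,"fingers":0.54},
    {"dx":0,"dy":0,"dz":0,"wx":0,"wy":0,"wz":0,"fingers":0.54},
    {"dx":0,"dy":0,"dz":0,"wx":0,"wy":0,"wz":0,"fingers":0.54},
    {"dx":0,"dy":0,"dz":0,"wx":0,"wy":0,"wz":0,"fingers":0.54},
    {"dx":0,"dy":0,"dz":0,"wx":0,"wy":0,"wz":0,"fingers":0.54},
    {"dx":0,"dy":0,"dz":0,"wx":0,"wy":0,"wz":0,"fingers":0.54},
    {"dx":0,"dy":0,"dz":0,"wx":0,"wy":0,"wz":0,"fingers":0.54},
    {"dx":0,"dy":0,"dz":0,"wx":0,"wy":0,"wz":0,"fingers":0.54},
    {"dx":0,"dy":0,"dz":0,"wx":0,"wy":0,"wz":0,"fingers":0.54},
    {"dx":0,"dy":0,"dz":0,"wx":0,"wy":0,"wz":0,"fingers":0.54},
    {"dx":0,"dy":0,"dz":0,"wx":0,"wy":0,"wz":0,"fingers":0.54},
    {"dx":0,"dy":0,"dz":0,"wx":0,"wy":0,"wz":0,"fingers":0.54},
    {"dx":0,"dy":0,"dz":0,"wx":0,"wy":0,"wz":0,"fingers":0.54},
  ],
)

```text
time: 7.48
ee_pos: [490.2, -37.4, 102.2]
ee_rot: [0.161, 3.136, -0.0]
wrist_force: [-9.0, 1.7, 42.1]
grip_width: 0.538
grip_force: 21.0
```

```bash
python3 t.py t3
```

```text
red x 211 259 343 7.5333 [-9.   1.4 41.7]
```

Call:
arm_command(
  targets=[
    {"dx":0,"dy":0,"dz":0,"wx":0,"wy":0,"wz":0,"fingers":0.54},
    {"dx":0,"dy":0,"dz":0,"wx":0,"wy":0,"wz":0,"fingers":0.54},
    {"dx":0,"dy":0,"dz":0,"wx":0,"wy":0,"wz":0,"fingers":0.54},
    {"dx":0,"dy":0,"dz":0,"wx":0,"wy":0,"wz":0,"fingers":0.54},
    {"dx":0,"dy":0,"dz":0,"wx":0,"wy":0,"wz":0,"fingers":0.54},
    {"dx":0,"dy":0,"dz":0,"wx":0,"wy":0,"wz":0,"fingers":0.54},
    {"dx":0,"dy":0,"dz":0,"wx":0,"wy":0,"wz":0,"fingers":0.54},
    {"dx":0,"dy":0,"dz":0,"wx":0,"wy":0,"wz":0,"fingers":0.54},
    {"dx":0,"dy":0,"dz":0,"wx":0,"wy":0,"wz":0,"fingers":0.54},
    {"dx":0,"dy":0,"dz":0,"wx":0,"wy":0,"wz":0,"fingers":0.54},
  ],
)

```text
time: 8.37
ee_pos: [490.2, -37.4, 102.2]
ee_rot: [0.161, 3.136, -0.0]
wrist_force: [-9.2, 1.2, 41.7]
grip_width: 0.542
grip_force: 21.0
```

```bash
python3 t.py t4
```

```text
red x 211 259 344 8.4167 [-8.2  2.3 41.9]
```

View pics/t4.png

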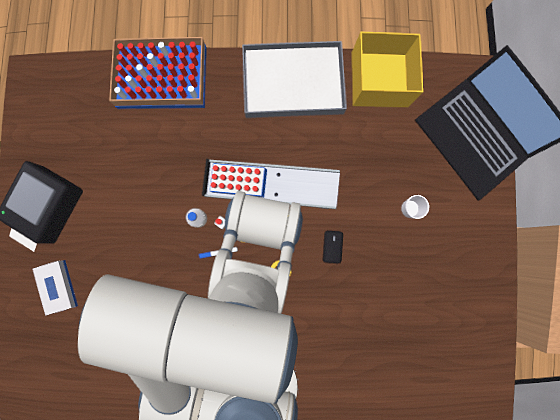

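The tray is at rest against the lower end, with its caps at x 211–259 in both of the last two pictures. I'll lift straight up.

Call:
arm_command(
  targets=[
    {"dx":0,"dy":0,"dz":-0.004,"wx":0,"wy":0,"wz":0,"fingers":0.54},
    {"dx":0,"dy":0,"dz":-0.008,"wx":0,"wy":0,"wz":0,"fingers":0.54},
    {"dx":0,"dy":0,"dz":-0.015,"wx":0,"wy":0,"wz":0,"fingers":0.54},
    {"dx":0,"dy":0,"dz":-0.025,"wx":0,"wy":0,"wz":0,"fingers":0.54},
    {"dx":0,"dy":0,"dz":-0.025,"wx":0,"wy":0,"wz":0,"fingers":0.54},
    {"dx":0,"dy":0,"dz":-0.025,"wx":0,"wy":0,"wz":0,"fingers":0.54},
    {"dx":0,"dy":0,"dz":-0.02,"wx":0,"wy":0,"wz":0,"fingers":0.54},
    {"dx":0,"dy":0,"dz":0,"wx":0,"wy":0,"wz":0,"fingers":0.54},
    {"dx":0,"dy":0,"dz":0,"wx":0,"wy":0,"wz":0,"fingers":0.54},
    {"dx":0,"dy":0,"dz":0,"wx":0,"wy":0,"wz":0,"fingers":0.54},
    {"dx":0,"dy":0,"dz":0,"wx":0,"wy":0,"wz":0,"fingers":0.54},
  ],
)

```text
time: 9.33
ee_pos: [489.3, -37.2, 221.6]
ee_rot: [-0.161, -3.136, -0.0]
wrist_force: [0.0, -0.1, -0.3]
grip_width: 0.543
grip_force: 0.0
```

```bash
python3 w.py w5; python3 t.py t5
```

```text
9.3833 [489.4 -37.3 221.6] 0.5409103424395437 R [[-0.995, 0.102, -0.002], [0.102, 0.995, 0.0], [0.002, 0.0, -1.0]]
[224, 189, 37, 38, 1092] [242.4, 207.5] [485.6 -66.4 115. ] depth 260.98404 tool [  0.5 -29.4 106.6]
[296, 189, 36, 38, 1081] [312.8, 207.7] [491.8  -8.4 115. ] depth 261.3525 tool [  0.4  28.9 106.6]
len 58.25004916741251 wz deg 0.1410845545230412 mid tool [  0.4  -0.2 106.6]
red x 211 259 302 9.4833 [-1.   0.5 -0.9]
```

View pics/w5.png

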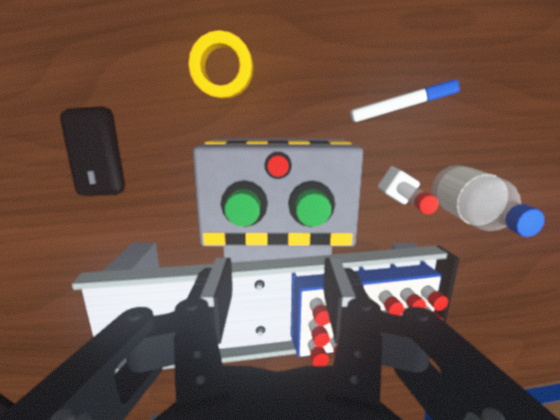

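Both buttons are up again at (242,207) and (313,208). The tray is at the bottom stop, the bystanders haven't moved, and the robot is clear of everything.

```bash
python3 -c "
from bench import arm
print(arm.hand_in())"
```

```text
the job is handed in; nothing more can be done
None
```

I pressed both buttons together and held them down until the tray came to rest at the bottom stop, then released them and lifted the robot clear; the job was handed in at about 9.5 s, but no verdict came back.

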